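# Charge a spray can on the bench refill dock

## Robot

A 6-joint arm with a two-finger parallel gripper is mounted at the origin on a cart in front of the work surface, level with it; the furniture and walls round the work are solid. World frame = base frame: x ahead of the robot, y to its left, z up, the work surface at z = 0. Lengths are in mm, angles in rad, forces in N, time in s.
With the tool pointing down it reaches from about 250 to 775 mm from the base axis. Payload 8.9 kg.
Tool frame: the origin (TCP) lies between the finger pads; the fingertips stand 11 mm ahead of it and the grasp point (between the pads) lies 8 mm behind it; z points along the fingers, y is the line along which they close (so a half turn about z gives the same grasp; the last joint's range is limited). The gripper opens to 85 mm and grips with 20 to 120 N. Pads are 22 mm wide; open, the fingers measure 114 mm over their backs; the gripper's body (76 mm by 85 mm) begins 54 mm behind the grasp point. The pads swing forward as they close: fully open they stand 13 mm farther back than shut.
Start: joints at [1.061, 0.291, -0.153, 1.127, 0, 1.431], TCP at [190.234, 489.321, 242.305] pointing down, gripper open.
Joint ranges: [-2.52, 2.52], [-0.91, 1.74], [-1.3, 1.37], [-1.96, 2.02], [-1.52, 1.47], [-3.14, 3.14]. Speed limits (rad/s): [2.22, 2.22, 2.79, 3.14, 3.14, 3.14].

## Interface

Orientations are given as a unit quaternion [x, y, z, w].
In Python, from station import r gives the robot as it stands.
- The arm moves only by the shell command python3 -m jog 'ROWS' [FORCE]. ROWS is JSON, a list that holds one entry, the list of rows, each a list of 7 numbers: the shift along the tool's x, y, z in mm, then the turn, a rotation vector about the tool's x, y, z in rad, then the finger opening in mm, from 0 to 85.4. A call has 1 to 12 rows; each row shifts and turns the commanded pose from where the row before left it, along the tool's axes as they then stand; what a row does not reach is not made up. A row lasts 1/10 s, in which the tool goes at most 50 mm and 8.59 degrees, less where a joint would pass 70% of its speed; a pose out of reach is approached as far as the arm can. A call is refused whole if a number of a shift passes 50 or a number of a turn 0.15, either way. A call with a gripper value outside its range is refused whole. The fingers move at their own pace and stop on an object; FORCE is the grip in N (left out, the last holds). Time passes only in rows, so rows that do not move let the fingers close. It gives the time, the measured TCP pose, the force, the opening and the grip force at its end, in the units of the state.
- r.state(): the state, without advancing time (a new reading comes with each control period).
- r.get_image(name): name is "side" or "top"; returns the picture (384x512x3 uint8, blue, green, red); there is no depth.
- r.camera_info(name): a dict with "mtx" (3x3 intrinsics, pixels), "k1" (the pictures are not rectified: a ray, as slopes to the right and down, at radius r is drawn at 1 + k1 r^2 times it, then the intrinsics apply), "extrinsics" (4x4, takes a point from camera to world coordinates). Camera axes: x right, y up, looking along -z (the intrinsics and any distortion apply to the point x, -y, -z); pixel columns grow to the right and rows downward; lengths in mm; the calibration is good to about 2 mm. A picture is of the moment at which its call begins. camera_info takes no time and is no camera call.
- r.job_done(): hands the job in; it is judged then, once.
The state is a dict: "t": time; "q": joint angles; "qd": joint speeds; "effort": joint torques, N m; "tcp_pos": TCP position; "tool_rot": TCP orientation; "contact_force": force on the tool from outside, world axes, zero at the start; "wrist_torque": the same for the moment, N m; "gripper_width": opening from 0.0 (shut) to 1.0 (fully open); "grip_force": force on a finger pad.
Only numpy, scipy, OpenCV 4.12 (cv2) and the standard library are available. Lean on these libraries where they do the work, as an engineer would, in place of code of your own. Each camera call takes 0.05 s, during which the arm holds its last target. There are 200 camera calls.

## Task

Refill the wide spray can: take the dust cap off the sprung ring of the refill dock and set it down right way up on the bench clear of the dock, then stand the wide can upright in the ring, press it smoothly all the way down against the springs and keep it pressed. Finish while still holding the can down; leave the slim can and everything else on the bench alone.

Things in the scene. Friction and masses are not known exactly. Their poses are not given: they have to be found in the camera images.
- dock: refill dock bolted to the bench: grey block 140 x 130 mm, 40 mm tall, dark foot plate 110 x 178 mm, gauge on the front face (own -x), air inlet reaching 94 mm to the rear. Origin on the bench under the ring's axis, z up. An aluminium ring cradle rides on 3 bolts over coil springs (bolts 49 mm from the axis, tops 78 mm up); brass nipple inside it, top 58 mm up. Only the ring is taller than 78 mm
- ring_seat (a point): centre of the seat inside the ring, where the can's foot stands; z up. Ring up: seat 66 mm above the bench. Seat: flat ledge from radius 20 to 32 mm; round it a collar 18 mm tall, inner radius 32 mm, flaring to 36 mm at the rim (outer radius there 42 mm), rim 84 mm above the bench
- dock_ring (a joint): how far the ring is pressed down: 0 = up (rest), 0.016 m = on its stop. Springs push up with about 8 N from the start of the travel (a can merely standing in it stays up), about 17 N at the stop
- cap_knob (a point): gripping point of the black plastic dust cap in the ring: on its axis, 34 mm above its underside, z up. Knob: upright cylinder 21 mm diameter, from 15 to 50 mm above the underside. Below it a flange 88 mm diameter (8 to 15 mm up) that rests on the collar's rim, and a plug 59 mm diameter (0 to 8 mm) on which it stands when on the bench. 70 g
- cap_center (a point): centre of the dust cap, 25 mm above its underside, 50 mm overall height
- dust_cap: the dust cap; origin at the centre of its underside
- can_head (a point): gripping point of the wide can: on its axis in the middle of its black cylindrical spray head, 142 mm above its foot. The head is 31 mm diameter, from 123 to 161 mm above the foot. z up along the can
- can_center (a point): centre of the wide spray can, 85 mm above its foot: plain aluminium can 60 mm diameter, 170 mm tall overall, body straight to 106 mm then domed in to the head; white button 9 mm tall on the head. About 340 g
- can_foot (a point): centre of the wide can's foot (its underside), a hollow rim 60 mm outer diameter, recessed 13 mm inside for the nipple
- wide_can: the wide can; origin at the centre of its foot, z up
- slim_center (a point): centre of the slim can, 102 mm above its foot: same make but 42 mm diameter and 205 mm tall. Not to be touched. The two cans stand on either side of the dock, either way round
- tape_measure: bystander: black pocket tape, 60 x 74 x 28 mm, lying flat
- screwdriver: bystander: ball-grip screwdriver, 34 x 160 x 32 mm, lying
- c_clamp: bystander: small C-clamp, 108 x 78 x 12 mm, lying
- try_square: bystander: try square, 153 x 105 x 15 mm, lying
- nail_tin: bystander: flat tin, 62 x 87 x 22 mm
- sanding_block: bystander: sanding block, 96 x 63 x 30 mm
- flat_file: bystander: flat file with handle, 295 x 25 x 25 mm, lying. The bench between the dock and the robot is free for the cap
Things that resemble listed ones, but are neither listed nor needed, are in the scene too. Leave any yellow look-alike of the wide_can alone. Of the things that look like the dust_cap, the larger one is meant.

How it is judged (in metres and radians):
On the way:
1. the dust cap stands right way up on the bench, clear of the dock and let go (height (world z) of cap_center below 0.035 m and angle between cap_center's own z axis and vertical below 0.15 rad and horizontal distance between cap_center and dock above 0.1 m and linear speed of dust_cap below 0.02 m/s and contact force between dust_cap and dock below 0.05 N and contact force between dust_cap and the fingers below 0.05 N), for 0.2 s.
At the end, for the whole second after the job is handed in: Wide can upright (0.1 rad) on the ring seat (foot within 5 mm of its centre, 3 mm of its surface), ring at least 12.5 of 16 mm down, bearing over 8 N, still held by the robot, at rest. Cap on the bench right way up (0.15 rad), over 100 mm from the ring axis, off the dock, at rest (height (world z) of cap_center below 0.035 m and angle between cap_center's own z axis and vertical below 0.15 rad and horizontal distance between cap_center and dock above 0.1 m and linear speed of each of dust_cap, wide_can below 0.02 m/s and contact force between dust_cap and dock below 0.05 N and value of joint dock_ring above 0.0125 m and horizontal distance between can_foot and ring_seat below 0.005 m and z of can_foot in the frame of ring_seat below 0.003 m and angle between can_center's own z axis and vertical below 0.1 rad and contact force between wide_can and dock above 8 N and (contact force between wide_can and the fingers above 3 N or contact force between wide_can and the arm above 3 N)); the arm keeps its last pose, push and grip.
It fails at once if the can is rammed into the dock (over 80 N) (contact force between wide_can and dock above 80 N).
It fails at once if the can is tipped over (more than 0.6 rad from upright) (angle between can_center's own z axis and vertical above 0.6 rad).
It fails at once if the slim can or another bystander is shifted by more than 30 mm (distance of any of slim_center, tape_measure, screwdriver, c_clamp, try_square, nail_tin, sanding_block, flat_file from where it was at the start of the episode above 0.03 m).
It also fails if it takes over 58 s, if anything falls off the work surface, if the arm or the gripper's body presses on something with over 40 N, if the wrist force passes 120 N, or if a joint passes its speed limit or range.

## Working session

There is one attempt and no reset: what is moved stays moved. The work goes in short steps, Python scripts to look and compute and a shell command to move; the robot and the scene stay as the last step left them, time stands still between calls to the robot, and variables do not carry over. Pictures are saved under pics/ and viewed, at most 10 in all, crops included, and the job is handed in when it is done.

```bash
mkdir -p pics; cat > h.py <<'E'
import numpy as np, cv2
from station import r
from scipy.spatial.transform import Rotation as R
def cam(n):
    c=r.camera_info(n); return np.array(c["mtx"],float),c["k1"],np.array(c["extrinsics"],float)
def ray(n,u,v):
    M,k,E=cam(n)
    p=cv2.undistortPoints(np.array([[[u,v]]],float),M,np.array([k,0,0,0,0]))[0,0]
    return E[:3,3],E[:3,:3]@np.array([p[0],-p[1],-1])
def onz(n,u,v,z):
    o,d=ray(n,u,v); return o+d*(z-o[2])/d[2]
def pix(n,P):
    M,k,E=cam(n); P=np.array(P,float).reshape(-1,3)
    q=(P-E[:3,3])@E[:3,:3]; q=np.c_[q[:,0],-q[:,1],-q[:,2]]
    return cv2.projectPoints(q,np.zeros(3),np.zeros(3),M,np.array([k,0,0,0,0]))[0][:,0]
def tri(n1,p1,n2,p2):
    o1,d1=ray(n1,*p1);o2,d2=ray(n2,*p2)
    s=np.linalg.lstsq(np.c_[d1,-d2],o2-o1,rcond=None)[0]
    a=o1+s[0]*d1;b=o2+s[1]*d2
    return (a+b)/2,np.linalg.norm(a-b)
E
python3 - <<'E'
from h import *
for n in("top","side"):
    im=r.get_image(n); cv2.imwrite(f"pics/{n}0.png",im)
    print(n,cam(n)[0].round(0).tolist(),cam(n)[2].round(2).tolist())
s=r.state();print(s["t"],s["tool_rot"],s["gripper_width"])
E
```

```text
top [[425.0, 0.0, 262.0], [0.0, 425.0, 188.0], [0.0, 0.0, 1.0]] [[0.02, 0.99, -0.14, 383.45], [-1.0, 0.02, -0.01, 20.25], [-0.01, 0.14, 0.99, 1545.5], [0.0, 0.0, 0.0, 1.0]]
side [[404.0, 0.0, 258.0], [0.0, 404.0, 188.0], [0.0, 0.0, 1.0]] [[-0.99, 0.06, -0.09, 446.02], [-0.11, -0.44, 0.89, 1400.6], [0.02, 0.9, 0.44, 796.25], [0.0, 0.0, 0.0, 1.0]]
0.1 [ 1.84340145e-01  9.82862325e-01 -5.69840088e-04 -1.92788194e-04] 0.9999150275574563
```

View pics/top0.png

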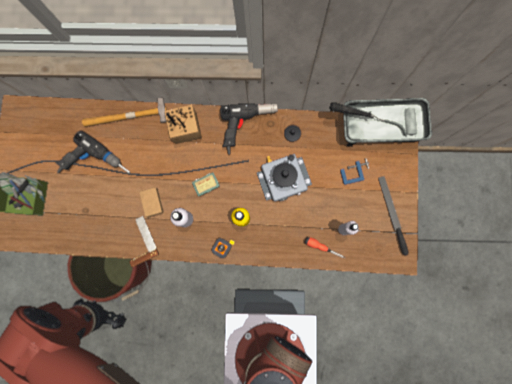

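View pics/side0.png

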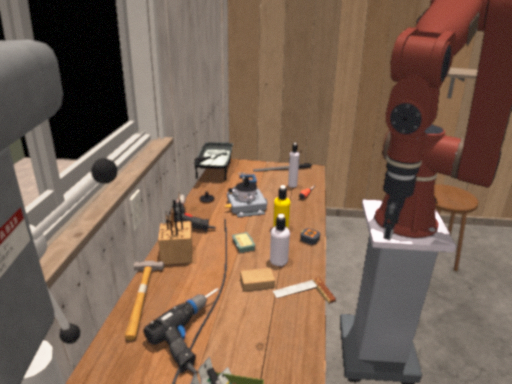

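```bash
python3 - <<'E'
from h import *
t=cv2.imread("pics/top0.png");s=cv2.imread("pics/side0.png")
a=cv2.resize(t[110:260,160:360],None,fx=4,fy=4,interpolation=cv2.INTER_CUBIC)[:600]
cv2.imwrite("pics/c1.png",a)
b=cv2.resize(s[140:280,190:330],None,fx=4,fy=4,interpolation=cv2.INTER_CUBIC)
cv2.imwrite("pics/c2.png",b)
E
```

```text
(no output)
```

View pics/c1.png

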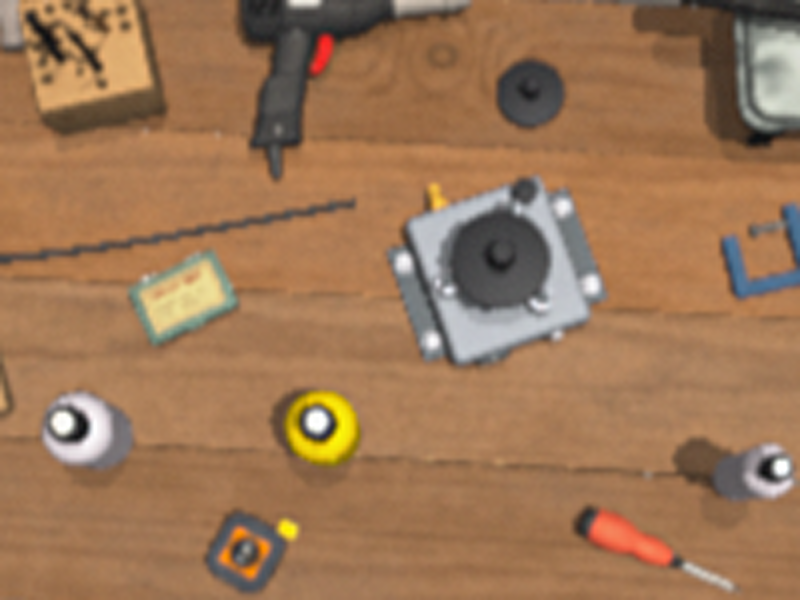

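View pics/c2.png

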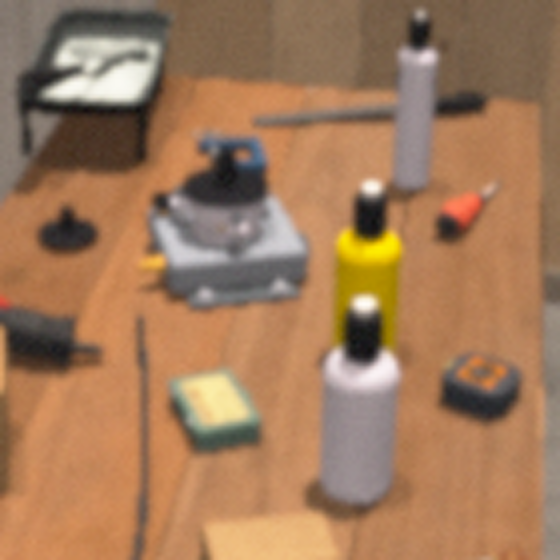

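```bash
python3 - <<'E'
from h import *
t=cv2.imread("pics/top0.png");s=cv2.imread("pics/side0.png")
def blob(im,box,f):
    x0,y0,x1,y1=box;m=f(im[y0:y1,x0:x1].astype(int)).astype(np.uint8)
    n,l,st,c=cv2.connectedComponentsWithStats(m);i=1+st[1:,4].argmax();return c[i]+[x0,y0],st[i]
W=lambda a:a.min(2)>215
D=lambda a:a.max(2)<75
print("can button",bt:=blob(t,(168,205,192,228),W),bs:=blob(s,(270,208,292,224),W))
print("cap disc",ct:=blob(t,(265,155,305,195),D))
# knob top by hand from crops
f=lambda c,o:(np.array(c)+.5)/4-.5+o
kt=f((502,246),(160,110));ks=f((228,143),(190,140))
print("can onz170",onz("top",*bt[0],170),onz("side",*bs[0],168),tri("top",bt[0],"side",bs[0]))
print("disc z91",onz("top",*ct[0],91),"knob z126",onz("top",*kt,126),onz("side",*ks,126),tri("top",kt,"side",ks))
print("slim",onz("top",*f((776,467),(160,110)),205),"yellow",onz("top",*f((316,420),(160,110)),170))
print("dock corners z40",[onz("top",*f(c,(160,110)),40)[:2].round() for c in((405,228),(535,180),(592,320),(460,364))])
print("tape",onz("top",*f((245,550),(160,110)),28),"screwdr",onz("top",*f((585,522),(160,110)),20),"foot-side",onz("side",*f((357,495),(190,140)),0))
E
```

```text
can button (array([182.13333333, 217.56666667]), array([ 7,  5, 12, 14, 60], dtype=int32)) (array([280.5, 215.5]), array([9, 7, 4, 2, 8], dtype=int32))
cap disc (array([282.12260536, 171.58237548]), array([  8,   8,  23,  24, 261], dtype=int32))
can onz170 [472.18617355 295.36830983 170.        ] [481.03247152 314.06173793 168.        ] (array([477.25933154, 297.74724845, 158.28190228]), np.float64(8.616526987213188))
disc z91 [643.55147325 -29.18564646  91.        ] knob z126 [639.05094619 -38.1386121  126.        ] [635.92388356 -59.79477216 126.        ] (array([635.09340731, -37.79304383, 136.41240399]), np.float64(4.10394627966695))
slim [ 452.89041936 -251.7246831   205.        ] yellow [485.2861591  112.41814943 170.        ]
dock corners z40 [array([669.,  46.]), array([716., -71.]), array([ 589., -123.]), array([547.,  -6.])]
tape [379.51209935 181.57415632  28.        ] screwdr [ 410.3083908  -119.42171469   20.        ] foot-side [478.05499009 333.91553888   0.        ]
```

Cap look-alikes: the dock one at top px (285,173), about 24 px wide (88 mm), and the bench one at (292,132), about 16 px. The one on the dock is larger, so that is the dust cap. Wide-can look-alikes: the aluminium one at (177,215) and the yellow one at (240,215). The aluminium one is meant, since it is wider and shorter than the slim can at (353,226). The crops confirm both choices.

```bash
cat > d.py <<'E'
from h import *
import sys
s=r.state();Q=R.from_quat(s["tool_rot"]);p=np.array(s["tcp_pos"])
print("t",round(s["t"],2),"tcp",p.round(1),"tilt",Q.as_matrix()[2].round(3),"grip",round(s["gripper_width"]*85.4,1),round(float(np.max(s["grip_force"])),1),"F",np.round(s["contact_force"],1))
if len(sys.argv)>3: print("tool shift",Q.inv().apply(np.array(sys.argv[1:4],float)-p).round(1))
E
python3 -m jog '[[[-43,-23,0,0,0,0,85],[-43,-23,0,0,0,0,85],[-43,-23,0,0,0,0,85],[-43,-23,0,0,0,0,85],[-43,-23,0,0,0,0,85],[-43,-23,0,0,0,0,85],[-43,-23,0,0,0,0,85],[-43,-23,0,0,0,0,85],[-43,-23,0,0,0,0,85],[-43,-23,0,0,0,0,85],[-43,-23,0,0,0,0,85],[-43,-23,0,0,0,0,85]]]' 25
python3 d.py 638 -38 180
```

```text
t: 1.3
tcp_pos: [572.0, 43.2, 242.0]
tool_rot: [0.184, 0.983, 0.0, -0.0]
contact_force: [0.4, 0.3, 0.8]
gripper_width: 0.994
grip_force: 0.0
t 1.3 tcp [572.   43.2 242. ] tilt [ 0. -0. -1.] grip 84.9 0.0 F [0.4 0.3 0.8]
tool shift [-91.  -51.8  62. ]
```

```bash

python3 -m jog '[[[-40,-20,0,0,0,0,85],[-36,-20,10,0,0,0,85],[-15,-12,32,0,0,0,70],[0,0,20,0,0,0,60],[0,0,0,0,0,0,60]]]' >/dev/null
python3 - <<'E'
from h import *
t=r.get_image("top");s=r.get_image("side")
P=np.array([638,-38,126.]);print(pix("top",P),pix("side",P),r.state()["tcp_pos"])
a=cv2.resize(t[120:220,235:335],None,fx=4,fy=4,interpolation=cv2.INTER_CUBIC)
b=cv2.resize(s[140:240,195:295],None,fx=4,fy=4,interpolation=cv2.INTER_CUBIC)
cv2.imwrite("pics/e1.png",np.hstack([a,b]))
E
```

```text
[[285.08010164 171.42984145]] [[245.38262342 177.60650841]] [636.82518427 -36.09475609 180.44790216]
```

View pics/e1.png

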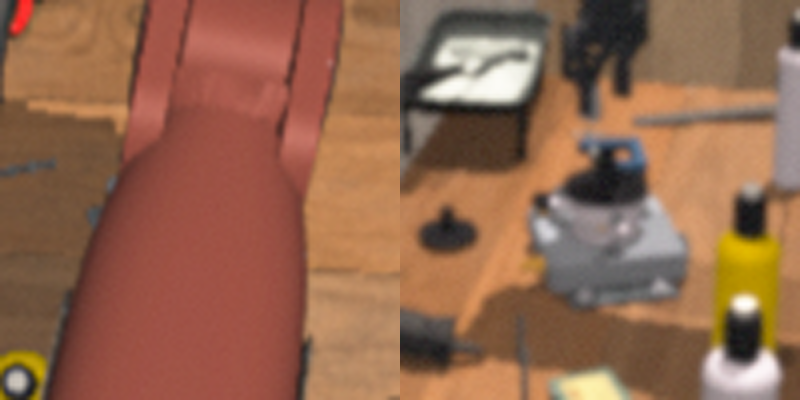

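Side view: the fingers straddle crop column 606 and the knob sits at about 605, row 150. That is full-frame (246,177), and my estimate projects to (245,178), so the aim is good. Next I go down, close and lift.

```bash

python3 -m jog '[[[-2,-1,20,0,0,0,60],[0,0,20,0,0,0,60],[0,0,20,0,0,0,60],[0,0,14,0,0,0,60],[0,0,0,0,0,0,60],[0,0,0,0,0,0,15],[0,0,0,0,0,0,10],[0,0,0,0,0,0,10],[0,0,0,0,0,0,10],[0,0,0,0,0,0,10],[0,0,0,0,0,0,10]]]' 30
python3 d.py
```

```text
t: 3.0
tcp_pos: [639.4, -38.1, 107.7]
tool_rot: [0.184, 0.983, 0.0, 0.001]
contact_force: [-1.8, 0.2, 5.8]
gripper_width: 0.236
grip_force: 31.0
t 3.0 tcp [639.4 -38.1 107.7] tilt [-0.002  0.    -1.   ] grip 20.1 31.0 F [-1.8  0.2  5.8]
```

```bash

python3 -m jog '[[[0,0,-10,0,0,0,10],[0,0,-20,0,0,0,10],[0,0,-30,0,0,0,10],[20,-5,-10,0,0,0,10],[36,-9,0,0,0,0,10],[36,-9,0,0,0,0,10],[36,-9,0,0,0,0,10],[36,-9,0,0,0,0,10],[30,-8,0,0,0,0,10],[20,-4,0,0,0,0,10],[0,0,0,0,0,0,10]]]'
python3 d.py 420 -10 36
python3 - <<'E'
from h import *
s=r.get_image("side");cv2.imwrite("pics/f.png",cv2.resize(s[120:270,200:400],None,fx=4,fy=4,interpolation=cv2.INTER_CUBIC))
E
```

```text
t: 4.1
tcp_pos: [417.6, -9.3, 177.1]
tool_rot: [0.184, 0.983, 0.0, -0.0]
contact_force: [0.1, -0.6, 0.1]
gripper_width: 0.234
grip_force: 30.3
t 4.1 tcp [417.6  -9.3 177.1] tilt [ 0.001 -0.    -1.   ] grip 20.0 30.3 F [ 0.1 -0.6  0.1]
tool shift [ -2.6   0.3 141.1]
```

View pics/f.png

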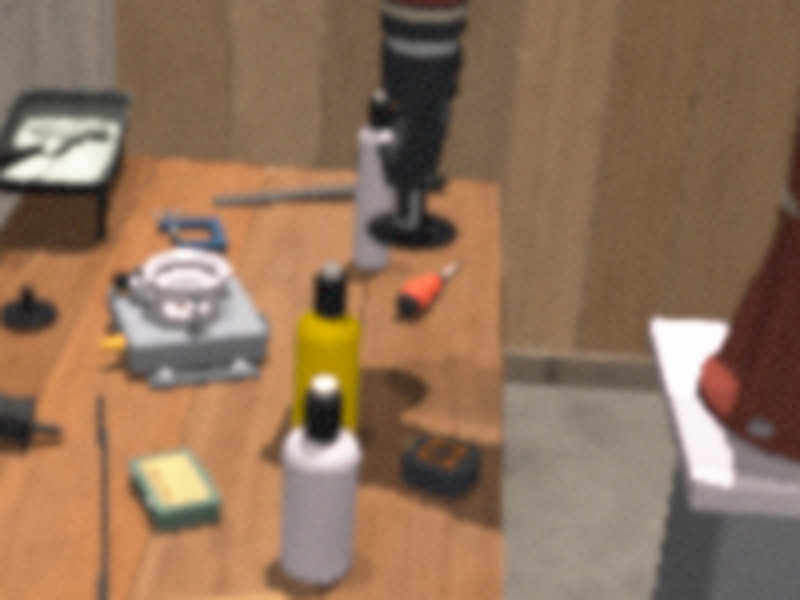

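The cap hangs level in the gripper (crop 412,230) and the ring is clear (crop 187,270). I lower it to the bench next.

```bash

python3 -m jog '[[[0,0,30,0,0,0,10],[0,0,40,0,0,0,10],[0,0,40,0,0,0,10],[0,0,20,0,0,0,10],[0,0,8,0,0,0,10],[0,0,4,0,0,0,10],[0,0,2,0,0,0,10],[0,0,1,0,0,0,10],[0,0,0,0,0,0,10]]]'
python3 d.py
```

```text
t: 5.05
tcp_pos: [420.7, -10.0, 32.0]
tool_rot: [0.184, 0.983, -0.0, 0.001]
contact_force: [-0.7, -0.4, -0.5]
gripper_width: 0.234
grip_force: 30.3
t 5.05 tcp [420.7 -10.   32. ] tilt [-0.001  0.    -1.   ] grip 20.0 30.3 F [-0.7 -0.4 -0.5]
```

```bash

python3 -m jog '[[[0,0,1,0,0,0,10],[0,0,1,0,0,0,10],[0,0,0,0,0,0,10]]]'
```

```text
t: 5.35
tcp_pos: [420.8, -10.0, 31.3]
tool_rot: [0.184, 0.983, -0.0, 0.001]
contact_force: [-7.1, 1.7, 32.2]
gripper_width: 0.234
grip_force: 34.0
```

```bash

python3 -m jog '[[[0,0,-0.5,0,0,0,20],[0,0,0,0,0,0,50],[0,0,0,0,0,0,50],[0,0,0,0,0,0,50],[0,0,0,0,0,0,50],[0,0,-20,0,0,0,50],[0,0,-40,0,0,0,60],[0,0,-50,0,0,0,70],[0,0,-50,0,0,0,70],[0,0,-45,0,0,0,70]]]'
python3 d.py 480 313 232
python3 - <<'E'
from h import *
f=lambda c,o:(np.array(c)+.5)/4-.5+o
print(onz("top",*f((67,421),(160,110)),170), onz("side",*f((365,303),(190,140)),170), pix("top",[480,313,170]),pix("side",[480,313,170]))
t=r.get_image("top");s=r.get_image("side")
a=cv2.resize(t[150:280,160:360],None,fx=4,fy=4,interpolation=cv2.INTER_CUBIC)
cv2.imwrite("pics/g.png",a)
E
```

```text
t: 6.35
tcp_pos: [419.8, -9.8, 237.2]
tool_rot: [0.184, 0.983, 0.0, 0.0]
contact_force: [1.6, -0.5, -1.0]
gripper_width: 0.816
grip_force: 0.0
t 6.35 tcp [419.8  -9.8 237.2] tilt [-0.001  0.    -1.   ] grip 69.7 0.0 F [ 1.6 -0.5 -1. ]
tool shift [ 60.8 322.7   5.3]
[480.54917481 314.4903767  170.        ] [479.81298583 316.5981259  170.        ] [[176.82490902 215.05298666]] [[280.87919744 214.79207033]]
```

View pics/g.png

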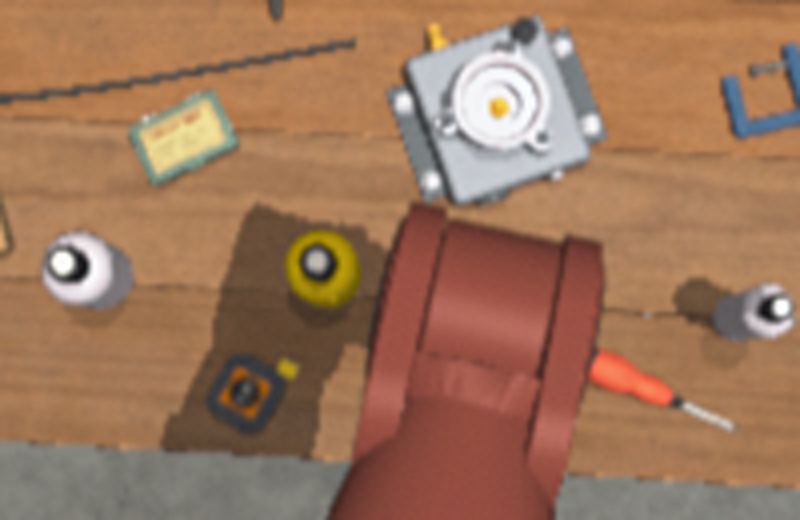

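Top view: the ring is empty with its collar at crop (501,100) and the brass nipple at (500,106). The wide can's button is at (67,263) and the neighbours have not moved. I go above the can and measure the ring centre.

```bash

python3 -m jog '[[[8,40,0,0,0,0,70],[8,40,0,0,0,0,70],[8,40,0,0,0,0,70],[8,40,0,0,0,0,70],[8,40,0,0,0,0,70],[8,40,0,0,0,0,70],[8,40,0,0,0,0,70],[5,34,5,0,0,0,70],[0,10,10,0,0,0,70],[0,0,0,0,0,0,70]]]' >/dev/null
python3 d.py 480.5 314 134
python3 - <<'E'
from h import *
t=r.get_image("top")
x0,y0=270,158
g=t[y0:y0+32,x0:x0+32].astype(int)
m=((g.min(2)>165)).astype(np.uint8)
n,l,st,c=cv2.connectedComponentsWithStats(m);i=1+st[1:,4].argmax()
k=cv2.convexHull(np.argwhere(l==i)[:,::-1].astype(np.int32));e,rad=cv2.minEnclosingCircle(k);print(st[i],e,rad)
M=cv2.moments(k);h=np.array([M['m10'],M['m01']])/M['m00']+[x0,y0]
print("ring hull",h,onz("top",*h,84))
f=lambda c:(np.array(c)+.5)/4-.5+[160,150]
print("ring hand",onz("top",*f((501,100)),84),"nipple",onz("top",*f((499,106)),58))
b=t[y0:y0+32,x0:x0+32].astype(int);ym=(b[...,2]-b[...,0]>70);yx=np.argwhere(ym);print("nip",len(yx),onz("top",*(yx.mean(0)[::-1]+[x0,y0]),58))
E
```

```text
t 7.45 tcp [479.6 314.7 217.5] tilt [ 0.002 -0.003 -1.   ] grip 70.2 0.0 F [-0.2 -0.3  0. ]
tool shift [-1.3 -0.1 83.4]
[  0   0  32  32 814] (16.0, 16.483333587646484) 20.874332427978516
ring hull [285.78662363 173.94800072] [636.67044496 -42.29698699  84.        ]
ring hand [634.22020776 -39.15347255  84.        ] nipple [633.25860776 -38.50854816  58.        ]
nip 39 [663.79622536 -16.64626808  58.        ]
```

```bash

python3 -m jog '[[[-1,0,25,0,0,0,70],[0,0,25,0,0,0,70],[0,0,20,0,0,0,70],[0,0,13,0,0,0,70],[0,0,0,0,0,0,70],[0,0,0,0,0,0,20],[0,0,0,0,0,0,20],[0,0,0,0,0,0,20],[0,0,0,0,0,0,20],[0,0,0,0,0,0,20],[0,0,0,0,0,0,20]]]' 60
python3 d.py
python3 - <<'E'
from h import *
g=cv2.imread("pics/g.png").astype(int)[60:150,450:555]
f=lambda c:(np.array(c)+[450.5,60.5])/4-.5+[160,150]
m=g[...,2]-g[...,0]>60
yx=np.argwhere(m)[:,::-1];print("nip",len(yx),yx.mean(0)+[450,60],onz("top",*f(yx.mean(0)),58))
for th in(190,205,220):
    m=(g.min(2)>th).astype(np.uint8);n,l,st,c=cv2.connectedComponentsWithStats(m);i=1+st[1:,4].argmax()
    e,rad=cv2.minEnclosingCircle(np.argwhere(l==i)[:,::-1].astype(np.int32));E=cv2.fitEllipse(cv2.convexHull(np.argwhere(l==i)[:,::-1].astype(np.int32)))
    print(th,st[i],np.add(E[0],[450,60]),E[1],onz("top",*f(E[0]),84))
E
```

```text
t: 8.6
tcp_pos: [482.4, 314.5, 138.0]
tool_rot: [0.184, 0.983, 0.001, 0.001]
contact_force: [0.8, 1.4, 6.8]
gripper_width: 0.346
grip_force: 59.5
t 8.6 tcp [482.4 314.5 138. ] tilt [-0.002  0.002 -1.   ] grip 29.6 59.5 F [0.8 1.4 6.8]
nip 341 [498.48973607 107.34604106] [632.04175112 -38.07250376  58.        ]
190 [   2    0  103   90 7151] [514.287323  102.8157196] (100.9929428100586, 127.8989028930664) [631.946895 -50.74552   84.      ]
205 [   4    0   99   89 5995] [506.57981873 103.8673172 ] (93.77323150634766, 114.68993377685547) [630.89540561 -44.05162025  84.        ]
220 [   5    0   95   88 5047] [504.90995789 103.455616  ] (92.74585723876953, 109.58631134033203) [631.23201519 -42.5943569   84.        ]
```

```bash

python3 -m jog '[[[0,0,-5,0,0,0,20],[0,0,-15,0,0,0,20],[0,0,-30,0,0,0,20],[0,0,-40,0,0,0,20],[0,0,0,0,0,0,20]]]' 80
python3 - <<'E'
from h import *
t=r.get_image("top");s=r.get_image("side")
a=cv2.resize(t[152:202,260:310],None,fx=8,fy=8,interpolation=cv2.INTER_CUBIC)
b=cv2.resize(s[165:215,220:270],None,fx=8,fy=8,interpolation=cv2.INTER_CUBIC)
f=lambda p,o:(p-np.array(o)+.5)*8-.5
th=np.linspace(0,2*np.pi,72)
for im,n,o in((a,"top",(260,152)),(b,"side",(220,165))):
    for x,y,c in((634,-38,(0,255,0)),):
        for rr,z in((42,84),(36,84),(3,58)):
            P=np.c_[x+rr*np.cos(th),y+rr*np.sin(th),np.full(72,z)]
            cv2.polylines(im,[f(pix(n,P),o).round().astype(np.int32)],True,c,1)
cv2.imwrite("pics/i.png",np.hstack([a,b]))
E
python3 d.py 634 -38 222
```

```text
t: 9.1
tcp_pos: [483.4, 314.8, 231.6]
tool_rot: [0.184, 0.983, 0.002, 0.003]
contact_force: [0.6, 1.0, -4.1]
gripper_width: 0.34
grip_force: 79.7
t 9.2 tcp [481.5 313.9 227. ] tilt [-0.  0. -1.] grip 28.7 79.7 F [ 0.   0.4 -3.9]
tool shift [-269.6 -272.7    5. ]
```

View pics/i.png

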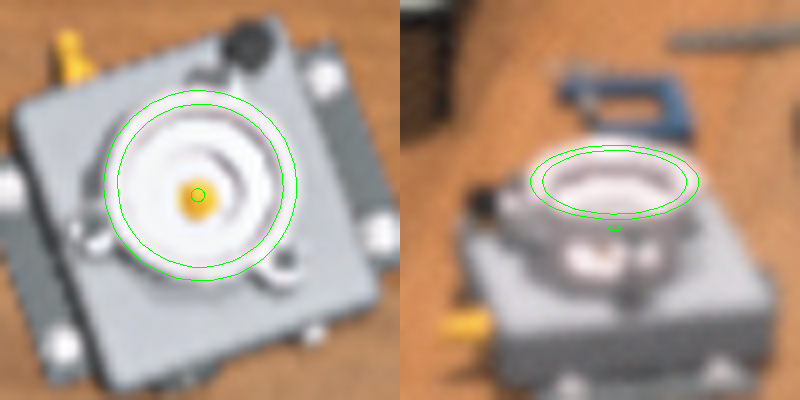

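Overlay: the ring drawn for centre (634,-38) lies on the collar in both views, within about 2 mm. I carry the can round the yellow one.

```bash

python3 -m jog '[[[-15,-2,-5,0,0,0,20],[-30,-3,-5,0,0,0,20],[-35,-3,-5,0,0,0,20],[-30,-8,0,0,0,0,20],[-20,-25,0,0,0,0,20],[-19,-33,0,0,0,0,20],[-19,-33,0,0,0,0,20],[-19,-33,0,0,0,0,20],[-19,-33,0,0,0,0,20],[-19,-33,0,0,0,0,20],[-17,-30,0,0,0,0,20],[-10,-15,0,0,0,0,20]]]'
python3 d.py 635 -38 238
```

```text
t: 10.4
tcp_pos: [624.4, -14.1, 239.6]
tool_rot: [0.185, 0.983, -0.0, -0.002]
contact_force: [0.3, 0.2, -3.3]
gripper_width: 0.335
grip_force: 80.0
t 10.4 tcp [624.4 -14.1 239.6] tilt [ 0.003 -0.002 -1.   ] grip 28.6 80.0 F [ 0.3  0.2 -3.3]
tool shift [-18.6 -18.4   1.5]
```

```bash

python3 -m jog '[[[-10,-10,0,0,0,0,20],[0,0,0,0,0,0,20],[0,0,0,0,0,0,20],[0,0,0,0,0,0,20]]]' >/dev/null
python3 d.py 635 -38 238
```

```text
t 10.8 tcp [630.8 -23.  241.5] tilt [ 0.001  0.    -1.   ] grip 29.0 80.0 F [-0.5 -0.5 -3. ]
tool shift [ -9.3 -12.5   3.5]
```

```bash

python3 -m jog '[[[-5,-6,2,0,0,0,20],[-4,-6,2,0,0,0,20],[0,0,0,0,0,0,20],[0,0,0,0,0,0,20],[0,0,0,0,0,0,20]]]' >/dev/null
python3 d.py 635 -38 238
python3 - <<'E'
from h import *
s=r.get_image("side");p=r.state()["tcp_pos"]
b=cv2.resize(s[120:220,195:295],None,fx=6,fy=6,interpolation=cv2.INTER_CUBIC)
f=lambda q:((q-np.array((195,120))+.5)*6-.5).round().astype(np.int32)
th=np.linspace(0,2*np.pi,72)
for x,y,rr,z,c in((634,-38,42,84,(0,255,0)),(634,-38,30,p[2]-138,(255,0,0)),(634,-38,30,p[2]-32,(255,0,0))):
    cv2.polylines(b,[f(pix("side",np.c_[x+rr*np.cos(th),y+rr*np.sin(th),np.full(72,z)]))],True,c,1)
cv2.imwrite("pics/j.png",b)
E
```

```text
t 11.3 tcp [635.1 -38.7 237.8] tilt [ 0.  0. -1.] grip 28.8 80.1 F [ 0.4  0.6 -3.7]
tool shift [ 0.3  0.6 -0.2]
```

View pics/j.png

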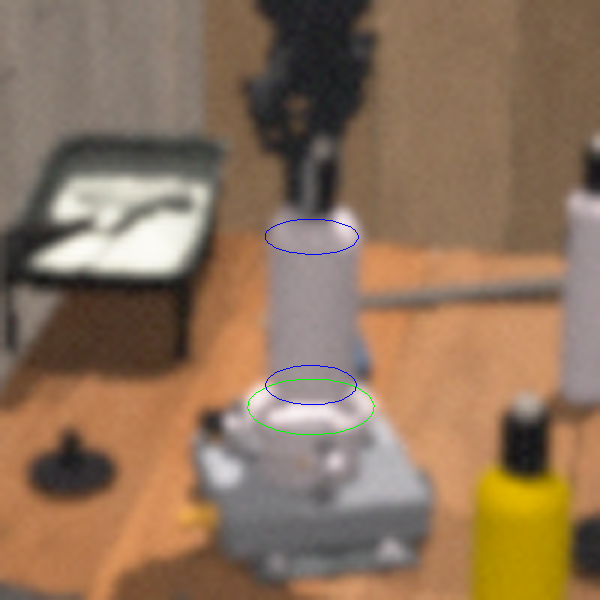

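The can hangs upright: its body spans crop columns 268 to 358, against 265 to 358 drawn for the ring axis, so it is within 1 mm of the ring in x. I lower it gently.

```bash

python3 -m jog '[[[0,0,6,0,0,0,20],[0,0,6,0,0,0,20],[0,0,3,0,0,0,20],[0,0,3,0,0,0,20],[0,0,3,0,0,0,20],[0,0,3,0,0,0,20],[0,0,3,0,0,0,20],[0,0,0,0,0,0,20]]]' 100
python3 d.py 635 -38 204
```

```text
t: 12.15
tcp_pos: [635.3, -39.0, 210.6]
tool_rot: [0.184, 0.983, -0.0, 0.0]
contact_force: [1.0, -0.7, -4.7]
gripper_width: 0.336
grip_force: 98.8
t 12.15 tcp [635.3 -39.  210.6] tilt [-0. -0. -1.] grip 28.7 98.8 F [ 1.  -0.7 -4.7]
tool shift [0.6 0.8 6.6]
```

Inside the collar without contact. Down to the seat.

```bash

python3 -m jog '[[[0,0,2,0,0,0,20],[0,0,2,0,0,0,20],[0,0,2,0,0,0,20],[0,0,2,0,0,0,20],[0,0,0,0,0,0,20],[0,0,0,0,0,0,20]]]' 120
python3 d.py 635 -38 188
```

```text
t: 12.75
tcp_pos: [635.6, -39.1, 203.5]
tool_rot: [0.184, 0.983, -0.0, 0.001]
contact_force: [2.3, -3.9, 3.6]
gripper_width: 0.33
grip_force: 119.2
t 12.75 tcp [635.6 -39.1 203.5] tilt [-0.002 -0.    -1.   ] grip 28.2 119.2 F [ 2.3 -3.9  3.6]
tool shift [ 1.   0.8 15.5]
```

```bash

python3 -m jog '[[[0,0,1.5,0,0,0,20],[0,0,1.5,0,0,0,20],[0,0,1.5,0,0,0,20],[0,0,1.5,0,0,0,20],[0,0,1.5,0,0,0,20],[0,0,1.5,0,0,0,20],[0,0,1.5,0,0,0,20],[0,0,1.5,0,0,0,20],[0,0,0,0,0,0,20],[0,0,0,0,0,0,20]]]' 120
python3 d.py 635 -38 188
```

```text
t: 13.75
tcp_pos: [636.0, -39.1, 192.3]
tool_rot: [0.184, 0.983, -0.0, 0.001]
contact_force: [1.2, -3.1, 11.9]
gripper_width: 0.33
grip_force: 120.0
t 13.75 tcp [636.  -39.1 192.3] tilt [-0.003  0.    -1.   ] grip 28.2 120.0 F [ 1.2 -3.1 11.9]
tool shift [1.3 0.7 4.3]
```

```bash

python3 -m jog '[[[0,0,1,0,0,0,20],[0,0,1,0,0,0,20],[0,0,1,0,0,0,20],[0,0,0,0,0,0,20],[0,0,0,0,0,0,20]]]'
python3 -m jog '[[[0,0,1,0,0,0,20],[0,0,0.5,0,0,0,20],[0,0,0,0,0,0,20],[0,0,0,0,0,0,20]]]'
```

```text
t: 14.25
tcp_pos: [636.1, -39.1, 189.6]
tool_rot: [0.184, 0.983, -0.0, 0.002]
contact_force: [1.2, -3.6, 12.3]
gripper_width: 0.333
grip_force: 120.1
t: 14.65
tcp_pos: [636.1, -39.1, 188.2]
tool_rot: [0.184, 0.983, -0.0, 0.002]
contact_force: [1.2, -3.7, 13.3]
gripper_width: 0.327
grip_force: 120.2
```

```bash

python3 -m jog '[[[0,0,0.5,0,0,0,20],[0,0,0.5,0,0,0,20],[0,0,0,0,0,0,20],[0,0,0,0,0,0,20],[0,0,0,0,0,0,20],[0,0,0,0,0,0,20]]]'
python3 - <<'E'
from h import *
s=r.get_image("side");cv2.imwrite("pics/k.png",cv2.resize(s[120:270,200:400],None,fx=4,fy=4,interpolation=cv2.INTER_CUBIC))
E
```

```text
t: 15.25
tcp_pos: [636.4, -39.2, 188.0]
tool_rot: [0.184, 0.983, -0.0, 0.002]
contact_force: [-0.3, -3.4, 18.8]
gripper_width: 0.33
grip_force: 120.9
```

View pics/k.png

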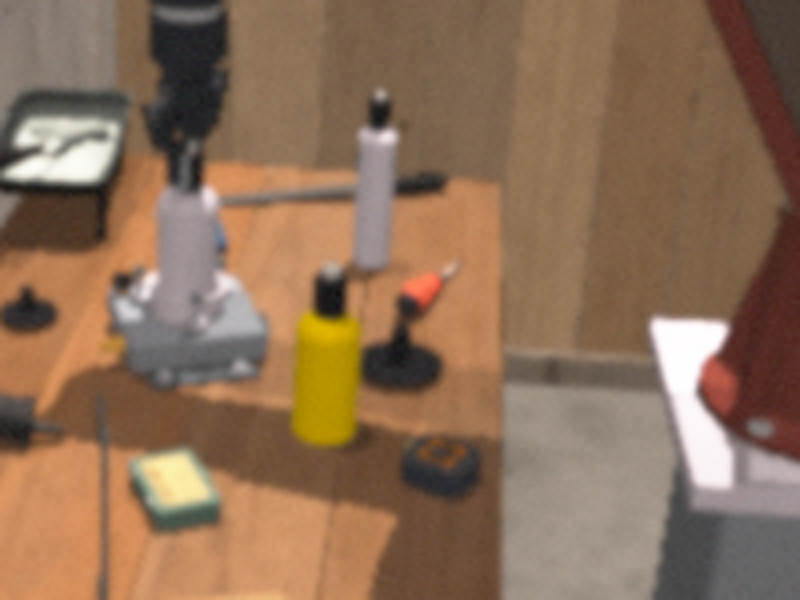

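The can is upright with the ring on its stop: the force jumped to 18.8 N over the last 0.2 mm of travel. The cap stands upright on the bench at crop (400,355) and the bystanders have not moved.

```bash
python3 -c "
from station import r
print(r.job_done())"
```

```text
the job is handed in; nothing more can be done
None
```

I handed the job in at about 15 s, with the wide can upright in the ring, pressed to the stop and still gripped, and the dust cap right way up on the bench clear of the dock; no verdict came back.

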